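Press the plinth plate level and hold the specimen box over its sticky pad

TASK

The dark plate on the wooden display plinth sticks up along one edge: press it down until it sits level and flush in its rim. Then lift the little clear specimen box over the row of three stones, shifting none of them, and hold it upright and still about a centimetre above the yellow sticky pad on the plate, centred on the pad and square with it (any side may face front). The box must never touch the plate or plinth and is not put down: finish while still holding it there in the air, so that I can judge the position before it is stuck on.

Things in the scene. Friction and masses are not known exactly. Their poses are not given: they have to be found in the camera images.
- plinth: Fixed square wooden display plinth, 114 x 114 mm, 36 mm high to the top of its 6 mm wide rim, on the table on the side of the row of stones that the box is not on. Origin: centre of its underside; x and y along its sides, z up. A dark metal plate, 98 x 98 x 6 mm, sits in the rim, its top flush with the rim (36 mm above the table) when level.
- plate (a joint): Tilt of the plate about its lower edge on the plinth's +x side (rad): 0 = level and flush, 0.14 to 0.26 at the start with the edge on the plinth's -x side standing up. It stays where it is left: two tight brass pins near the raised edge hold it by friction, and about 5 N downward at press_spot moves it down to a hard stop at 0.
- press_spot (a point): Point on the plate's top, midway along the raised edge and 16 mm in from it; a good place to press. When the plate is level it is 36 mm above the table, 33 mm from the plinth's centre towards the plinth's -x. It moves with the plate.
- pad (a point): Centre of the top of the yellow sticky pad, 40 x 40 mm, 1 mm thick, in the middle of the plate with its sides along the plate's sides. It moves with the plate; when the plate is level it is straight above the plinth's origin, 37 mm above the table.
- specimen_box: Small clear specimen box on a black foam base, a closed rigid box 38 x 38 x 35 mm high, 42 to 84 g, standing loose on the table. Origin: centre of its underside; x and y along its sides, z up. Grip it from above across two of its sides.
- green_stone: Dark grey-green rough stone, about 90 x 111 x 101 mm high, loose, one of the row of three between box and plinth; leave it. Origin: centre of its underside.
- purple_stone: Dark wine-purple stone block, about 86 x 112 x 83 mm high, loose, one of the row; leave it. Origin: centre of its underside.
- grey_stone: Sparkling grey stone, about 70 x 92 x 89 mm high, loose, one of the row; leave it. Origin: centre of its underside.
Mind the look-alikes: they are no part of the job. What is shaped like the green_stone but turquoise is not meant. Of the things shaped like the plinth, the wooden one is meant.

How it is judged:
By the outcome, as a careful person would: the job done as asked, in the order asked, and still so for the second after the job is handed in, while the arm keeps its last pose, push and grip.
It also fails if it takes over 64 s, if anything falls off the work surface, if the arm or the gripper's body presses on something with over 40 N, if the wrist force passes 120 N, or if a joint passes its speed limit or range.

ROBOT

A 6-joint arm with a two-finger parallel gripper is mounted at the origin on a cart in front of the work surface, level with it; the furniture and walls round the work are solid. World frame = base frame: x ahead of the robot, y to its left, z up, the work surface at z = 0. Lengths are in m, angles in rad, forces in N, time in s.
With the tool pointing down it reaches from about 0.35 to 0.875 m from the base axis. Payload 15.5 kg.
Tool frame: the origin (TCP) lies on the centre line of the jaws, within the pads' length; the fingertips stand 14 mm ahead of it and the grasp point (between the pads) lies 5 mm behind it (ctrl.nose_length is the distance from the TCP to the fingertips, in m); z points along the fingers, y is the line along which they close (so a half turn about z gives the same grasp; the last joint's range is limited). The gripper opens to 85 mm and grips with 20 to 120 N. Pads are 22 mm wide; open, the fingers measure 114 mm over their backs; the gripper's body (76 mm by 85 mm) begins 54 mm behind the grasp point. The pads swing forward as they close: fully open they stand 13 mm farther back than shut.
Start: joints at [-1.444, 0.494, 1.345, -0, 1.302, -0.096], TCP at [0.138, -0.61, 0.245] pointing down, gripper open.
Joint ranges: [-2.91, 2.91], [-0.82, 2.16], [0.22, 2.67], [-1.22, 4.37], [0.12, 2.79], [-3.08, 3.08]. Speed limits (rad/s): [1.89, 1.89, 2.57, 3.01, 3.01, 3.01].

INTERFACE

Orientations are given as a unit quaternion [w, x, y, z].
In Python, from station import ctrl gives the robot as it stands. The module is installed in compiled form; this text tells all that it offers.
- The arm moves only by the shell command python3 -m inch 'ROWS' [FORCE]. ROWS is JSON, a list of rows, each a list of 3 entries, a list of its own where there are three numbers: the shift along the tool's x, y, z in m, then the turn, a rotation vector about the tool's x, y, z in rad, then the finger opening in m, from 0 to 0.0854. A call has 1 to 5 rows; each row shifts and turns the commanded pose from where the row before left it, along the tool's axes as they then stand; what a row does not reach is not made up. A row lasts 1/8 s, in which the tool goes at most 62.5 mm and 10.7 degrees, less where a joint would pass 70% of its speed; a pose out of reach is approached as far as the arm can. A call is refused whole if a number of a shift passes 0.0625 or a number of a turn 0.188, either way. A call with a gripper value outside its range is refused whole. The fingers move at their own pace and stop on an object; FORCE is the grip in N (left out, the last holds). Time passes only in rows, so rows that do not move let the fingers close. It gives the time, the measured TCP pose, the force, the opening and the grip force at its end, in the units of the state.
- ctrl.sense(): the state, without advancing time (a new reading comes with each control period).
- ctrl.camera(name): name is "side" or "top"; returns a dict with "image" (400x640x3 uint8, blue, green, red), "fx", "fy", "cx", "cy" (pixels), "dist" ([k1, k2, p1, p2, k3] as OpenCV has them; the pictures are not rectified), "T" (4x4, takes a point from camera to world coordinates). Camera axes: x right, y up, looking along -z (the intrinsics and any distortion apply to the point x, -y, -z); pixel columns grow to the right and rows downward; lengths in m; the calibration is good to about 2 mm. A picture is of the moment at which its call begins. There is no depth.
- ctrl.close_job(): hands the job in; it is judged then, once.
The state is a dict: "time_s": time; "joint_pos": joint angles; "qvel": joint speeds; "effort": joint torques, N m; "tcp_pos": TCP position; "tcp_rot": TCP orientation; "force": force on the tool from outside, world axes, zero at the start; "ft_torque": the same for the moment, N m; "grip_width": finger opening in m; "gripper_force": force on a finger pad.
Only numpy, scipy, OpenCV 4.12 (cv2) and the standard library are available. Lean on these libraries where they do the work, as an engineer would, in place of code of your own. Each camera call takes 0.05 s, during which the arm holds its last target. There are 200 camera calls.

## Working session

There is one attempt and no reset: what is moved stays moved. The work goes in short steps, Python scripts to look and compute and a shell command to move; the robot and the scene stay as the last step left them, time stands still between calls to the robot, and variables do not carry over. Pictures are saved under pics/ and viewed, at most 10 in all, crops included, and the job is handed in when it is done.

```bash
mkdir -p pics; cat > h.py <<'E'
import numpy as np, cv2
from station import ctrl
def cam(n):
    c=ctrl.camera(n); c['K']=np.array([[c['fx'],0,c['cx']],[0,c['fy'],c['cy']],[0,0,1]]); c['T']=np.array(c['T']); c['dist']=np.array(c['dist'],float); return c
def ray(c,uv):
    p=cv2.undistortPoints(np.array(uv,float).reshape(-1,1,2),c['K'],c['dist']).reshape(-1,2)
    d=np.c_[p[:,0],-p[:,1],-np.ones(len(p))]@c['T'][:3,:3].T
    return c['T'][:3,3],d
def onz(c,uv,z):
    o,d=ray(c,uv); return o+d*((z-o[2])/d[:,2])[:,None]
def proj(c,P):
    q=(np.array(P,float).reshape(-1,3)-c['T'][:3,3])@c['T'][:3,:3]
    return cv2.projectPoints(q*[1,-1,-1],np.zeros(3),np.zeros(3),c['K'],c['dist'])[0].reshape(-1,2)
E
python3 - <<'E'
from h import *
for n in('top','side'):
    c=cam(n); cv2.imwrite(f'pics/{n}0.png',c['image']); np.savez(f'{n}0.npz',**c); print(n,c['T'].round(3),c['fx'],c['dist'])
print(ctrl.sense(),ctrl.nose_length)
E
```

```text
top [[ 0.018  0.997 -0.074  0.455]
 [-1.     0.019  0.006 -0.017]
 [ 0.007  0.074  0.997  1.34 ]
 [ 0.     0.     0.     1.   ]] 486.52852132089885 [-0.07613035  0.          0.          0.          0.        ]
side [[-0.989  0.066 -0.129  0.429]
 [-0.145 -0.45   0.881  0.881]
 [ 0.001  0.891  0.455  0.527]
 [ 0.     0.     0.     1.   ]] 376.9599359415685 [-0.01308022  0.          0.          0.          0.        ]
{'time_s': 0.1, 'joint_pos': array([-1.44345077e+00,  4.94151759e-01,  1.34600921e+00, -4.04096019e-06,
        1.30247187e+00, -9.54765941e-02]), 'qvel': array([ 1.17295131e-03, -1.03672356e-03, -9.93556785e-04, -7.63288397e-05,
       -1.77706392e-03,  1.05694481e-03]), 'effort': array([ 2.59269247e-03, -8.83589530e+01, -3.84561288e+01,  9.27748783e-05,
        5.15846070e-03,  7.73864258e-05]), 'tcp_pos': array([ 0.13809622, -0.60927745,  0.24476108]), 'tcp_rot': array([-5.19997829e-04,  9.93800009e-01,  1.11181255e-01, -1.02347451e-05]), 'force': array([ 0.00242043,  0.7754715 , -0.25249237]), 'ft_torque': array([ 0.05454667, -0.01994932, -0.02257508]), 'gripper_force': 0.0, 'grip_width': 0.08515378588927731} 0.014
```

View pics/top0.png

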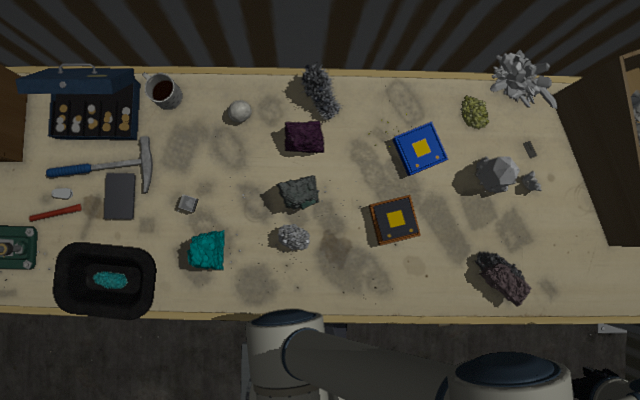

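View pics/side0.png

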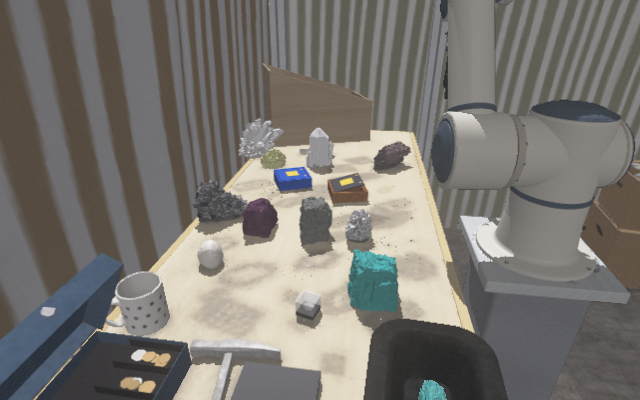

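Top view: the wooden plinth is at (395,220) and a blue one of the same shape at (420,148); the wooden one is meant. The specimen box is at (187,204). The stones are purple (304,136), green (298,193) and grey (292,237). The turquoise stone at (207,250) is the look-alike. I'll confirm with one enlarged crop.

```bash
python3 - <<'E'
import numpy as np,cv2
t=np.load('top0.npz')['image'];s=np.load('side0.npz')['image']
def cr(i,u,v,w,h,k): return cv2.resize(i[v:v+h,u:u+w],None,fx=k,fy=k,interpolation=cv2.INTER_CUBIC)
a=np.hstack([cr(t,365,190,60,60,6),cr(t,167,182,44,40,9)[:360]]); b=np.hstack([cr(s,318,165,60,40,6),cr(s,288,285,44,40,9)[:240,:] if 0 else cv2.resize(s[285:325,288:332],(396,240),interpolation=cv2.INTER_CUBIC)])
cv2.imwrite('pics/crop.png',np.clip(np.vstack([a,b])*1.5,0,255))
E
```

```text
[ WARN:0@0.160] global loadsave.cpp:1063 imwrite_ Unsupported depth image for selected encoder is fallbacked to CV_8U.
```

View pics/crop.png

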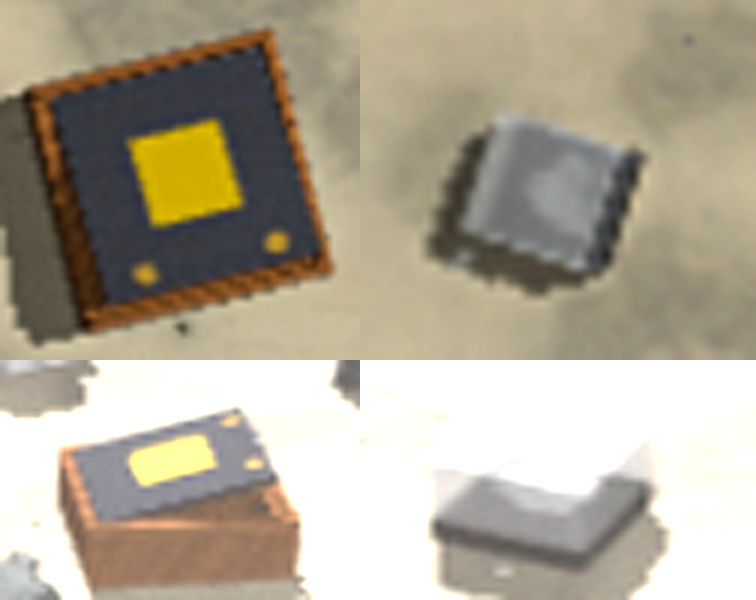

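The crop confirms the wooden plinth, with the brass pins and raised edge towards the robot (bottom of the top image). It also shows the clear box on its black base. Now the measurements.

```bash
python3 - <<'E'
from h import *
t=dict(np.load('top0.npz'));s=dict(np.load('side0.npz'))
def rep(n,P):
    L=[np.linalg.norm(P[i]-P[i-1]) for i in range(len(P))]; print(n,'c',P.mean(0).round(4),'len',np.round(L,4),'ang',[round(np.degrees(np.arctan2(*(P[i]-P[i-1])[[1,0]]))%90,1) for i in range(len(P))])
rep('plinth hand',onz(t,[(410,195),(370,205.3),(380,244.7),(420.3,235)],.036))
hsv=cv2.cvtColor(t['image'],cv2.COLOR_BGR2HSV)
m=((hsv[...,0]>5)&(hsv[...,0]<19)&(hsv[...,1]>130)).astype(np.uint8);m[:185]=0;m[255:]=0;m[:,:360]=0;m[:,430:]=0
r=cv2.minAreaRect(cv2.findNonZero(m));rep('plinth mask',onz(t,cv2.boxPoints(r),.036))
# side: plinth near bottom/top corners: left-front top, right-front top, left-back
f=lambda u,v:(318+u/6,165+(v-360)/6)
print('side rim corners',onz(s,[f(62,450),f(92,526),f(299,525)],.036).round(4),'bottom',onz(s,[f(95,586),f(298,580)],0).round(4))
y=((hsv[...,0]>20)&(hsv[...,0]<32)&(hsv[...,1]>180)&(hsv[...,2]>90)).astype(np.uint8);y[:190]=0;y[235:]=0;y[:,:370]=0;y[:,420:]=0
r=cv2.minAreaRect(cv2.findNonZero(y));print(r);rep('pad',onz(t,cv2.boxPoints(r),.045))
g=lambda u,v:(167+(u-360)/9,182+v/9)
rep('box top',onz(t,[g(500,110),g(608,140),g(580,265),g(460,235)],.035))
print('right base edge',onz(t,[g(645,150),g(605,275)],0).round(4))
h=lambda u,v:(288+(u-360)/9,285+(v-360)/6)
rep('box base side',onz(s,[h(432,535),h(585,568),h(652,492)],0)); print(onz(s,[h(432,535),h(585,568),h(652,492)],0).round(4))
# stones, top view: pixel outlines
for n,b in dict(purple=(284,120,325,154),green=(277,175,320,211),grey=(279,224,310,252),turq=(187,230,226,271)).items():
    print(n,onz(t,[b[:2],b[2:]],.05).round(3).tolist())
E
```

```text
plinth hand c [ 0.4922 -0.2513  0.036 ] len [0.111  0.1122 0.1088 0.1121] ang [np.float64(14.8), np.float64(15.4), np.float64(14.9), np.float64(14.3)]
plinth mask c [ 0.4928 -0.2486  0.036 ] len [0.1117 0.1166 0.1121 0.116 ] ang [np.float64(14.7), np.float64(15.0), np.float64(14.4), np.float64(14.8)]
side rim corners [[ 0.5567 -0.2756  0.036 ]
 [ 0.5297 -0.1778  0.036 ]
 [ 0.4238 -0.1948  0.036 ]] bottom [[ 0.5277 -0.181   0.    ]
 [ 0.4223 -0.2038  0.    ]]
((397.81134033203125, 222.66038513183594), (27.390260696411133, 16.900373458862305), 60.945396423339844)
pad c [ 0.4848 -0.257   0.045 ] len [0.0728 0.0456 0.0729 0.0455] ang [np.float64(29.8), np.float64(29.8), np.float64(29.7), np.float64(29.6)]
box top c [0.5277 0.3108 0.035 ] len [0.0392 0.034  0.0383 0.0375] ang [np.float64(74.2), np.float64(75.7), np.float64(79.3), np.float64(77.3)]
right base edge [[0.5418 0.2865 0.    ]
 [0.5031 0.2976 0.    ]]
box base side c [0.5235 0.3191 0.    ] len [0.0528 0.037  0.0387] ang [np.float64(31.3), np.float64(74.2), np.float64(75.8)]
[[0.5504 0.3249 0.    ]
 [0.5148 0.3349 0.    ]
 [0.5053 0.2974 0.    ]]
purple [[0.755, 0.053, 0.05], [0.665, -0.059, 0.05]]
green [[0.606, 0.068, 0.05], [0.512, -0.049, 0.05]]
grey [[0.475, 0.059, 0.05], [0.403, -0.024, 0.05]]
turq [[0.455, 0.304, 0.05], [0.349, 0.197, 0.05]]
```

Estimates:
- Plinth: centre about (0.4915, -0.2495), yaw 15°.
- Box: centre (0.528, 0.311), yaw -15° (both views agree).

Next is a helper that gives the remaining distance in tool axes.

```bash
cat > go.py <<'E'
import sys,numpy as np
from scipy.spatial.transform import Rotation as R
from station import ctrl
# args: x y z yaw_deg (tool x heading, tool down) -> remaining shift (tool axes after the turn: *, before: -) and turn
x,y,z,a=map(float,sys.argv[1:5]); s=ctrl.sense(); q=s['tcp_rot']; C=R.from_quat([q[1],q[2],q[3],q[0]])
G=R.from_euler('z',a,degrees=True)*R.from_euler('x',180,degrees=True)
d=np.array([x,y,z])-s['tcp_pos']
print('shift now-axes',C.inv().apply(d).round(4),'goal-axes',G.inv().apply(d).round(4),'turn',(C.inv()*G).as_rotvec().round(4),'F',s['force'].round(1),'w',round(s['grip_width'],4),'gf',s['gripper_force'],'t',s['time_s'],'j',s['joint_pos'].round(2))
E
python3 go.py .4596 -.258 .20 15
```

```text
shift now-axes [ 0.3912 -0.2715  0.0451] goal-axes [ 0.4015 -0.2561  0.0448] turn [-0.001  -0.0001 -0.039 ] F [ 0.   0.8 -0.3] w 0.0852 gf 0.0 t 0.1 j [-1.44  0.49  1.35 -0.    1.3  -0.1 ]
```

```bash
python3 -m inch '[[[0,0,0],[0,0,-0.039],0],[[0.04,-0.0256,0],[0,0,0],0],[[0.04,-0.0256,0],[0,0,0],0],[[0.04,-0.0256,0],[0,0,0],0],[[0.04,-0.0256,0],[0,0,0],0]]' 40
python3 -m inch '[[[0.04,-0.0256,0],[0,0,0],0],[[0.04,-0.0256,0],[0,0,0],0],[[0.04,-0.0256,0],[0,0,0],0],[[0.04,-0.0256,0],[0,0,0],0],[[0.04,-0.0256,0],[0,0,0],0]]'
python3 go.py .4596 -.258 .10 15
```

```text
time_s: 0.72
tcp_pos: [0.2669, -0.4679, 0.2451]
tcp_rot: [-0.0, 0.991, 0.13, -0.0]
force: [-0.5, -0.8, 0.4]
grip_width: 0.0001
gripper_force: 0.0
time_s: 1.35
tcp_pos: [0.427, -0.2925, 0.2451]
tcp_rot: [-0.0, 0.991, 0.13, -0.0]
force: [0.3, -0.7, 0.8]
grip_width: 0.0003
gripper_force: 0.0
shift now-axes [ 0.0404 -0.0249  0.1451] goal-axes [ 0.0404 -0.0249  0.1451] turn [-0.0002  0.0001 -0.0001] F [ 0.3 -0.7  0.8] w 0.0003 gf 0.0 t 1.35 j [-0.72  0.34  1.61  0.    1.19  0.59]
```

```bash
python3 -m inch '[[[0.04,-0.025,0.03],[0,0,0],0],[[0,0,0.04],[0,0,0],0],[[0,0,0.04],[0,0,0],0],[[0,0,0.035],[0,0,0],0],[[0,0,0],[0,0,0],0]]'
python3 go.py .4596 -.258 .07 15
python3 - <<'E'
from h import *
c=cam('side'); i=c['image'][120:220,280:420]; t=cam('top')['image'][180:260,350:450]
cv2.imwrite('pics/press.png',np.hstack([cv2.resize(i,(420,300)),cv2.resize(t,(375,300))]))
E
```

```text
time_s: 1.98
tcp_pos: [0.4571, -0.2584, 0.0984]
tcp_rot: [-0.002, 0.991, 0.131, -0.002]
force: [-0.5, 0.5, 0.8]
grip_width: -0.0002
gripper_force: 0.0
shift now-axes [0.0026 0.0004 0.0284] goal-axes [0.0025 0.0003 0.0284] turn [-0.0037  0.003   0.    ] F [-0.5  0.5  0.8] w -0.0002 gf 0.0 t 1.975 j [-0.63  0.56  1.74  0.    0.85  0.68]
```

View pics/press.png

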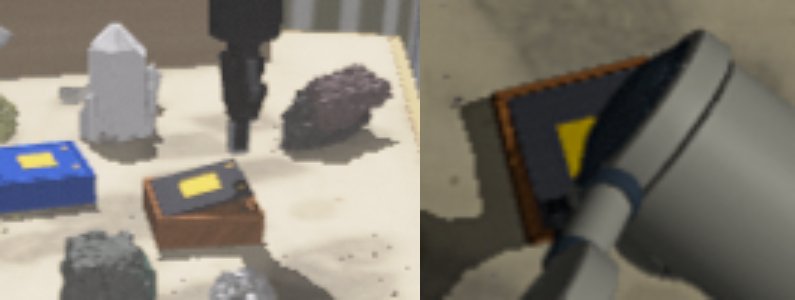

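The side view shows the closed fingertips at crop (238,150), above the raised edge of the plate. I'll descend and press.

```bash
python3 -m inch '[[[0.002,0,0.012],[0,0,0],0],[[0,0,0.012],[0,0,0],0],[[0,0,0.005],[0,0,0],0],[[0,0,0.005],[0,0,0],0],[[0,0,0],[0,0,0],0]]'
python3 -m inch '[[[0,0,0.004],[0,0,0],0],[[0,0,0.004],[0,0,0],0],[[0,0,0.002],[0,0,0],0],[[0,0,0],[0,0,0],0]]'
```

```text
time_s: 2.7
tcp_pos: [0.4602, -0.2588, 0.0661]
tcp_rot: [-0.0, 0.991, 0.13, -0.0]
force: [-0.2, 0.4, 0.3]
grip_width: -0.0003
gripper_force: 0.0
time_s: 3.2
tcp_pos: [0.4603, -0.2588, 0.0561]
tcp_rot: [-0.0, 0.991, 0.131, -0.0]
force: [0.6, 0.2, 0.1]
grip_width: 0.0001
gripper_force: 0.0
```

```bash
python3 -m inch '[[[0,0,0.002],[0,0,0],0],[[0,0,0.002],[0,0,0],0],[[0,0,0],[0,0,0],0]]'
python3 -m inch '[[[0,0,0.001],[0,0,0],0],[[0,0,0.001],[0,0,0],0],[[0,0,0],[0,0,0],0]]'
```

```text
time_s: 3.58
tcp_pos: [0.4603, -0.2588, 0.0521]
tcp_rot: [-0.0, 0.991, 0.13, -0.0]
force: [-0.6, 0.2, -0.4]
grip_width: 0.0001
gripper_force: 0.0
time_s: 3.95
tcp_pos: [0.4603, -0.2588, 0.0502]
tcp_rot: [-0.0, 0.991, 0.13, -0.0]
force: [-0.6, -0.8, 0.7]
grip_width: 0.0
gripper_force: 0.2
```

```bash
python3 - <<'E'
from h import *
c=cam('side'); i=c['image'][150:210,310:390]; cv2.imwrite('pics/press2.png',cv2.resize(i,(640,480),interpolation=cv2.INTER_CUBIC))
E
```

```text
(no output)
```

View pics/press2.png

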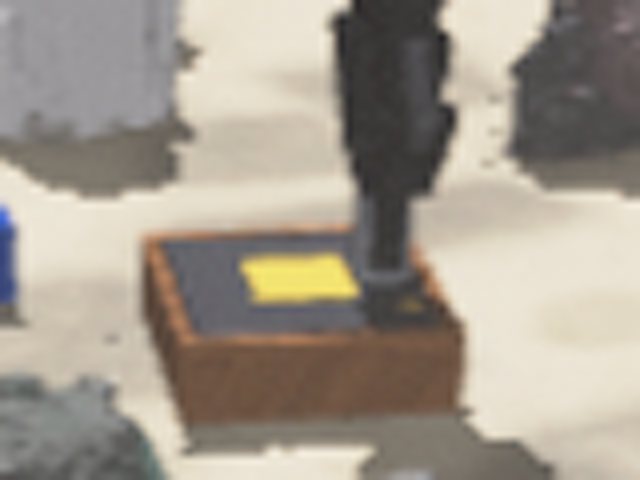

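The plate is now nearly level, with the fingertips on it at (390,280). I'll keep pressing onto the hard stop until the force rises.

```bash
python3 -m inch '[[[0,0,0.001],[0,0,0],0],[[0,0,0],[0,0,0],0]]'; python3 -m inch '[[[0,0,0.001],[0,0,0],0],[[0,0,0],[0,0,0],0]]'
```

```text
time_s: 4.25
tcp_pos: [0.4604, -0.2588, 0.0497]
tcp_rot: [0.0, 0.991, 0.131, 0.0]
force: [-3.3, 0.6, 13.7]
grip_width: -0.0004
gripper_force: 6.9
time_s: 4.5
tcp_pos: [0.4604, -0.2589, 0.0494]
tcp_rot: [0.0, 0.991, 0.131, 0.0]
force: [-6.7, 3.3, 30.3]
grip_width: 0.0001
gripper_force: 15.3
```

Hard stop reached (30 N, tip at 36 mm). I'll lift off and head for the box.

```bash
python3 -m inch '[[[0,0,-0.01],[0,0,0],0],[[0,0,-0.03],[0,0,0],0],[[0,0,-0.05],[0,0,0],0.0854],[[0,0,-0.05],[0,0,0],0.0854],[[0,0,-0.05],[0,0,0],0.0854]]'
python3 go.py .528 .311 .24 -15
```

```text
time_s: 5.12
tcp_pos: [0.4602, -0.2586, 0.2401]
tcp_rot: [0.0, 0.991, 0.131, 0.0]
force: [0.3, -0.1, -0.2]
grip_width: 0.0541
gripper_force: 0.0
shift now-axes [ 2.129e-01 -5.326e-01  1.000e-04] goal-axes [-8.190e-02 -5.678e-01  1.000e-04] turn [ 0.000e+00 -3.000e-04  5.236e-01] F [ 0.3 -0.1 -0.2] w 0.0541 gf 0.0 t 5.125 j [-0.63  0.36  1.59  0.    1.19  0.68]
```

```bash
python3 -m inch '[[[0,0,0],[0,0,0.175],0.0854],[[0,0,0],[0,0,0.175],0.0854],[[0,0,0],[0,0,0.1736],0.0854],[[-0.007,-0.047,0],[0,0,0],0.0854],[[-0.007,-0.047,0],[0,0,0],0.0854]]'
python3 -m inch '[[[-0.007,-0.047,0],[0,0,0],0.0854],[[-0.007,-0.047,0],[0,0,0],0.0854],[[-0.007,-0.047,0],[0,0,0],0.0854],[[-0.007,-0.047,0],[0,0,0],0.0854],[[-0.007,-0.047,0],[0,0,0],0.0854]]'
python3 -m inch '[[[-0.007,-0.047,0],[0,0,0],0.0854],[[-0.007,-0.047,0],[0,0,0],0.0854],[[-0.007,-0.047,0],[0,0,0],0.0854],[[-0.007,-0.047,0],[0,0,0],0.0854],[[0,0,0],[0,0,0],0.0854]]'
python3 go.py .528 .311 .10 -15
```

```text
time_s: 5.75
tcp_pos: [0.4711, -0.1635, 0.2383]
tcp_rot: [-0.0, 0.991, -0.131, 0.0]
force: [0.9, 0.2, 1.1]
grip_width: 0.0854
gripper_force: 0.0
time_s: 6.38
tcp_pos: [0.4982, 0.0733, 0.2384]
tcp_rot: [-0.0, 0.991, -0.131, 0.0]
force: [1.0, 0.4, 0.2]
grip_width: 0.0852
gripper_force: 0.0
time_s: 7.0
tcp_pos: [0.5197, 0.2634, 0.2381]
tcp_rot: [-0.0, 0.992, -0.129, 0.0]
force: [0.6, -1.2, -0.2]
grip_width: 0.0856
gripper_force: 0.0
shift now-axes [-0.0041 -0.0481  0.1381] goal-axes [-0.0043 -0.0482  0.1381] turn [-0.0007 -0.      0.0031] F [ 0.6 -1.2 -0.2] w 0.0856 gf 0.0 t 7.0 j [0.37 0.44 1.46 0.   1.24 2.2 ]
```

```bash
python3 -m inch '[[[-0.0043,-0.048,0],[0,0,0.003],0.0854],[[0,0,0.045],[0,0,0],0.0854],[[0,0,0.045],[0,0,0],0.0854],[[0,0,0],[0,0,0],0.0854]]'
python3 go.py .528 .311 .022 -15
python3 - <<'E'
from h import *
t=cam('top');s=cam('side');np.savez('t1.npz',**t);np.savez('s1.npz',**s)
def rep(n,P):
    L=[np.linalg.norm(P[i]-P[i-1]) for i in range(len(P))]; print(n,'c',P.mean(0).round(4),'len',np.round(L,4),'ang',[round(np.degrees(np.arctan2(*(P[i]-P[i-1])[[1,0]]))%90,1) for i in range(len(P))])
for c,n,b in((t,'top',(372,200,422,245)),(s,'side',(320,170,375,195))):
    hsv=cv2.cvtColor(c['image'],cv2.COLOR_BGR2HSV); m=((hsv[...,0]>21)&(hsv[...,0]<34)&(hsv[...,1]>120)&(hsv[...,2]>120)).astype(np.uint8)
    k=np.zeros_like(m);k[b[1]:b[3],b[0]:b[2]]=1;m*=k
    nn,l,st,ce=cv2.connectedComponentsWithStats(m); j=1+st[1:,4].argmax(); print(n,st[j],ce[j],'pad centre',onz(c,ce[j],.037).round(4))
    if n=='top': rep('pad',onz(c,cv2.boxPoints(cv2.minAreaRect(cv2.findNonZero((l==j).astype(np.uint8)))),.037))
a=cv2.resize(t['image'][185:255,355:435],(400,350),interpolation=cv2.INTER_CUBIC);b=cv2.resize(s['image'][225:335,250:350],(390,430),interpolation=cv2.INTER_CUBIC)
a=np.vstack([a,np.zeros((80,400,3),np.uint8)]);cv2.imwrite('pics/pre.png',np.hstack([a,b]))
E
```

```text
time_s: 7.5
tcp_pos: [0.5262, 0.3066, 0.1458]
tcp_rot: [0.002, 0.991, -0.132, -0.003]
force: [0.1, -0.2, 0.0]
grip_width: 0.086
gripper_force: 0.0
shift now-axes [ 0.0011 -0.0052  0.1238] goal-axes [ 0.0005 -0.0047  0.1238] turn [ 0.004   0.0046 -0.0033] F [ 0.1 -0.2  0. ] w 0.086 gf 0.0 t 7.5 j [ 0.43  0.58  1.49 -0.    1.08  2.27]
top [387 212  17  17 210] [394.84285714 219.7       ] pad centre [[ 0.4928 -0.2504  0.037 ]]
pad c [ 0.4929 -0.2502  0.037 ] len [0.0383 0.0388 0.0384 0.0387] ang [np.float64(14.6), np.float64(15.0), np.float64(14.5), np.float64(14.9)]
side [340 182  14   6  65] [346.75384615 184.4       ] pad centre [[ 0.4931 -0.2457  0.037 ]]
```

View pics/pre.png

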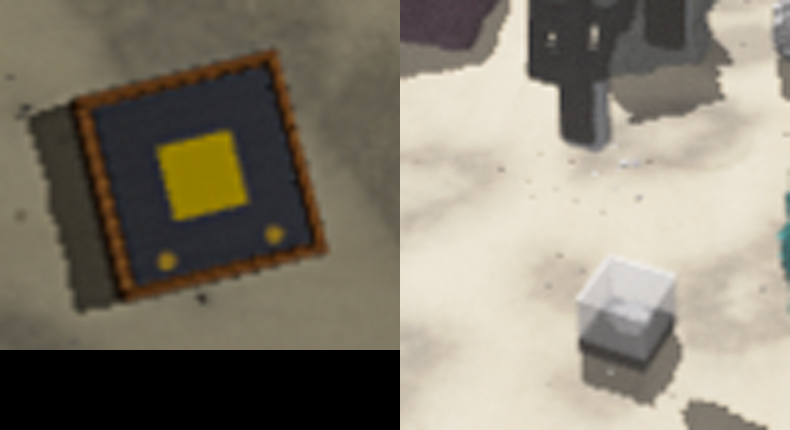

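The plate sits level and flush in its rim, with an even border all round. The pad is at about (0.493, -0.2495), yaw 14.8°. The box is undisturbed, and the fingers are above it and clear of the turquoise stone. Descending.

```bash
python3 -m inch '[[[0,0,0],[0,0,0],0.0854],[[0,-0.001,0.04],[0,0,0],0.0854],[[0,0,0.035],[0,0,0],0.0854],[[0,0,0],[0,0,0],0.0854]]'
python3 go.py .528 .311 .022 -15
```

```text
time_s: 8.1
tcp_pos: [0.5277, 0.3085, 0.0728]
tcp_rot: [0.001, 0.991, -0.132, -0.001]
force: [-0.1, 0.2, -0.2]
grip_width: 0.0852
gripper_force: 0.0
shift now-axes [-0.0003 -0.0025  0.0508] goal-axes [-0.0003 -0.0025  0.0508] turn [ 0.0014  0.0017 -0.0031] F [-0.1  0.2 -0.2] w 0.0852 gf 0.0 t 8.1 j [ 0.43  0.68  1.54 -0.    0.92  2.27]
```

```bash
python3 -m inch '[[[0,-0.0025,0.02],[0,0,-0.003],0.0854],[[0,0,0.02],[0,0,0],0.0854],[[0,0,0.01],[0,0,0],0.06],[[0,0,0],[0,0,0],0.048],[[0,0,0],[0,0,0],0.044]]' 20
python3 go.py .528 .311 .022 -15
```

```text
time_s: 8.72
tcp_pos: [0.5294, 0.3116, 0.0241]
tcp_rot: [-0.0, 0.991, -0.13, 0.0]
force: [-0.5, 0.4, 0.1]
grip_width: 0.0443
gripper_force: 0.0
shift now-axes [-0.0012  0.001   0.0021] goal-axes [-0.0012  0.001   0.0021] turn [-0.0008 -0.0009  0.0001] F [-0.5  0.4  0.1] w 0.0443 gf 0.0 t 8.725 j [0.43 0.75 1.56 0.   0.83 2.27]
```

```bash
python3 -m inch '[[[-0.001,0.001,0.002],[0,0,0],0.044],[[0,0,0],[0,0,0],0.04],[[0,0,0],[0,0,0],0.03],[[0,0,0],[0,0,0],0.03],[[0,0,0],[0,0,0],0.03]]' 25
python3 go.py .528 .311 .022 -15
```

```text
time_s: 9.35
tcp_pos: [0.5278, 0.3107, 0.0216]
tcp_rot: [-0.0, 0.991, -0.131, 0.0]
force: [-1.0, -0.4, 5.4]
grip_width: 0.0385
gripper_force: 25.9
shift now-axes [ 0.0002 -0.0004 -0.0004] goal-axes [ 0.0002 -0.0004 -0.0004] turn [-0.0001 -0.0002  0.    ] F [-1.  -0.4  5.4] w 0.0385 gf 25.89581698179245 t 9.35 j [ 0.43  0.75  1.57 -0.    0.82  2.27]
```

Gripped (38.5 mm opening, 26 N). The box underside is 21.6 mm below the TCP. Lifting gently.

```bash
python3 -m inch '[[[0,0,-0.005],[0,0,0],0.03],[[0,0,-0.015],[0,0,0],0.03],[[0,0,-0.03],[0,0,0],0.03],[[0,0,-0.04],[0,0,0],0.03],[[0,0,-0.04],[0,0,0],0.03]]'
python3 -m inch '[[[0,0,-0.04],[0,0,0],0.03],[[0,0,-0.03],[0,0,0],0.03],[[0,0,-0.015],[0,0,0],0.03],[[0,0,0],[0,0,0],0.03]]'
python3 go.py .493 -.2495 .235 14.8
python3 - <<'E'
from h import *
s=cam('side'); q=proj(s,[ctrl.sense()['tcp_pos']])[0].astype(int); print(q)
i=s['image'][max(q[1]-50,0):q[1]+50,q[0]-60:q[0]+60];cv2.imwrite('pics/held.png',cv2.resize(i,None,fx=5,fy=5,interpolation=cv2.INTER_CUBIC))
E
```

```text
time_s: 9.98
tcp_pos: [0.5276, 0.3106, 0.1535]
tcp_rot: [-0.0, 0.991, -0.131, 0.0]
force: [0.8, 0.4, -0.2]
grip_width: 0.0385
gripper_force: 25.3
time_s: 10.48
tcp_pos: [0.5279, 0.3107, 0.2371]
tcp_rot: [-0.0, 0.991, -0.131, 0.001]
force: [-0.3, 0.2, -0.6]
grip_width: 0.0387
gripper_force: 25.3
shift now-axes [0.1113 0.5502 0.0017] goal-axes [-0.1769  0.5327  0.0021] turn [-0.0007 -0.0014 -0.5201] F [-0.3  0.2 -0.6] w 0.0387 gf 25.276082754135132 t 10.475 j [0.43 0.48 1.39 0.   1.27 2.27]
[307 205]
```

View pics/held.png

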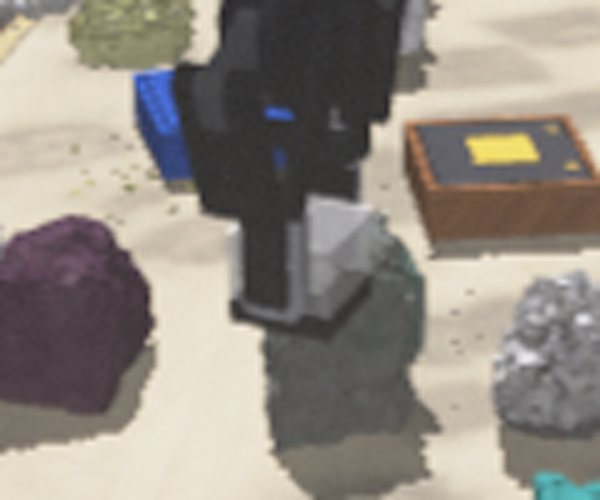

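The box hangs upright in the jaws (crop around (300,270)), with its underside near z = 0.215, well above the stones. Carrying it across.

```bash
python3 -m inch '[[[0,0,0],[0,0,-0.13],0.03],[[0,0,0],[0,0,-0.13],0.03],[[0,0,0],[0,0,-0.13],0.03],[[0,0,0],[0,0,-0.13],0.03],[[-0.007,0.0213,0],[0,0,0],0.03]]'
python3 -m inch '[[[-0.0125,0.0375,0],[0,0,0],0.03],[[-0.0125,0.0375,0],[0,0,0],0.03],[[-0.0125,0.0375,0],[0,0,0],0.03],[[-0.0125,0.0375,0],[0,0,0],0.03],[[-0.0125,0.0375,0],[0,0,0],0.03]]'
python3 -m inch '[[[-0.0125,0.0375,0],[0,0,0],0.03],[[-0.0125,0.0375,0],[0,0,0],0.03],[[-0.0125,0.0375,0],[0,0,0],0.03],[[-0.0125,0.0375,0],[0,0,0],0.03],[[-0.0125,0.0375,0],[0,0,0],0.03]]'
python3 -m inch '[[[-0.0125,0.0375,0],[0,0,0],0.03],[[-0.0125,0.0375,0],[0,0,0],0.03],[[-0.0125,0.0375,0],[0,0,0],0.03],[[-0.007,0.02,0],[0,0,0],0.03],[[0,0,0],[0,0,0],0.03]]'
python3 go.py .493 -.2495 .13 14.8
```

```text
time_s: 11.15
tcp_pos: [0.5257, 0.2883, 0.2346]
tcp_rot: [0.0, 0.992, 0.13, -0.001]
force: [0.2, -0.1, -1.3]
grip_width: 0.0384
gripper_force: 25.3
time_s: 11.78
tcp_pos: [0.5127, 0.089, 0.2354]
tcp_rot: [0.0, 0.992, 0.127, -0.001]
force: [0.9, -0.1, 0.2]
grip_width: 0.0382
gripper_force: 25.3
time_s: 12.4
tcp_pos: [0.4999, -0.1079, 0.2354]
tcp_rot: [-0.0, 0.992, 0.127, -0.001]
force: [0.9, -0.3, -0.7]
grip_width: 0.0383
gripper_force: 25.3
time_s: 13.02
tcp_pos: [0.4913, -0.2466, 0.2356]
tcp_rot: [-0.0, 0.992, 0.127, -0.0]
force: [-0.4, 0.7, -0.7]
grip_width: 0.0383
gripper_force: 25.3
shift now-axes [0.001  0.0033 0.1056] goal-axes [0.0009 0.0032 0.1056] turn [-0.0009  0.0008 -0.0031] F [-0.4  0.7 -0.7] w 0.0383 gf 25.33147394657135 t 13.025 j [-0.57  0.4   1.54 -0.    1.2   0.74]
```

```bash
python3 -m inch '[[[0.001,0.003,0.03],[0,0,-0.003],0.03],[[0,0,0.04],[0,0,0],0.03],[[0,0,0.04],[0,0,0],0.03],[[0,0,0.02],[0,0,0],0.03],[[0,0,0],[0,0,0],0.03]]'
python3 go.py .493 -.2495 .0686 14.8
python3 - <<'E'
from h import *
s=cam('side');np.savez('s2.npz',**s);t=cam('top')
p=ctrl.sense()['tcp_pos'];print(p,proj(s,[p])[0])
a=cv2.resize(s['image'][140:215,300:395],(760,600),interpolation=cv2.INTER_CUBIC);cv2.imwrite('pics/hover.png',a)
E
```

```text
time_s: 13.65
tcp_pos: [0.4929, -0.2467, 0.105]
tcp_rot: [-0.001, 0.991, 0.13, -0.001]
force: [0.4, 0.5, -0.2]
grip_width: 0.0383
gripper_force: 25.3
shift now-axes [-0.0005  0.0028  0.0364] goal-axes [-0.0006  0.0027  0.0364] turn [-0.0027  0.0022  0.0031] F [ 0.4  0.5 -0.2] w 0.0383 gf 25.3282168507576 t 13.65 j [-0.57  0.57  1.67  0.    0.9   0.74]
[ 0.49402929 -0.24776283  0.10690215] [347.32356212 163.85940167]
```

View pics/hover.png

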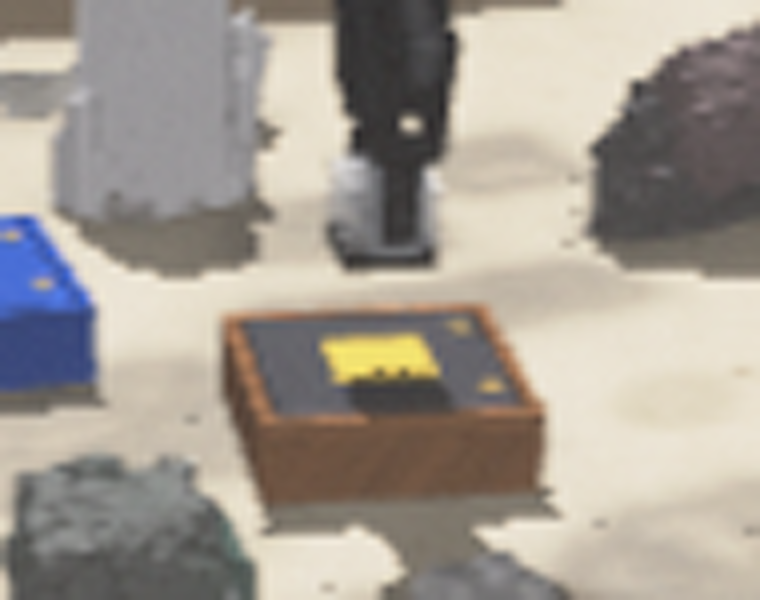

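The side view shows the box upright above the pad, with its bottom at crop (390,265) and the pad at (382,358), clear of the plate. Going down to the final height in small steps.

```bash
python3 -m inch '[[[0,0,0],[0,0,0],0.03],[[0,0.002,0.012],[0,0,0],0.03],[[0,0,0.012],[0,0,0],0.03],[[0,0,0.005],[0,0,0],0.03],[[0,0,0],[0,0,0],0.03]]'
python3 -m inch '[[[0,0,0],[0,0,0],0.03],[[0,0,0],[0,0,0],0.03]]'
python3 go.py .493 -.2495 .0686 14.8
```

```text
time_s: 14.38
tcp_pos: [0.494, -0.2501, 0.0767]
tcp_rot: [-0.0, 0.991, 0.13, -0.0]
force: [-0.3, 0.0, -0.7]
grip_width: 0.0383
gripper_force: 25.3
time_s: 14.62
tcp_pos: [0.4945, -0.2503, 0.0775]
tcp_rot: [0.0, 0.991, 0.13, 0.0]
force: [-0.3, 0.0, 0.6]
grip_width: 0.039
gripper_force: 25.3
shift now-axes [-0.0012 -0.0012  0.0089] goal-axes [-0.0012 -0.0012  0.0089] turn [ 0.0003 -0.0003  0.0029] F [-0.3  0.   0.6] w 0.039 gf 25.327168107032776 t 14.625 j [-0.58  0.62  1.69  0.    0.84  0.73]
```

```bash
python3 -m inch '[[[-0.001,-0.001,0.005],[0,0,0],0.03],[[0,0,0.004],[0,0,0],0.03],[[0,0,0],[0,0,0],0.03],[[0,0,0],[0,0,0],0.03]]'
python3 go.py .493 -.2495 .0686 14.8
python3 - <<'E'
from h import *
s=cam('side');np.savez('s3.npz',**s);t=cam('top');np.savez('t3.npz',**t)
a=cv2.resize(s['image'][155:205,325:380],(660,600),interpolation=cv2.INTER_CUBIC)
# predicted box base square (cyan) and pad (red) outlines
p=ctrl.sense()['tcp_pos']
R=lambda a:np.array([[np.cos(a),-np.sin(a)],[np.sin(a),np.cos(a)]])
sq=np.array([[1,1],[1,-1],[-1,-1],[-1,1]])
for h,z,col,c in((.019,p[2]-.0216,(255,255,0),p[:2]),(.02,.037,(0,0,255),(.493,-.2495)),(.057,.036,(0,255,0),(.493,-.2495))):
    q=proj(s,np.c_[(sq*h)@R(np.radians(14.9)).T+c,np.full(4,z)]);print(q.round(1).tolist())
    cv2.polylines(a,[((q-[325,155]+.5)*12).astype(np.int32)],True,col,1)
cv2.imwrite('pics/fin.png',a)
E
```

```text
time_s: 15.12
tcp_pos: [0.4931, -0.2496, 0.0682]
tcp_rot: [-0.0, 0.991, 0.13, -0.0]
force: [0.6, 0.2, -0.6]
grip_width: 0.0384
gripper_force: 25.3
shift now-axes [-0.0001 -0.0001 -0.0004] goal-axes [-0.0001 -0.0001 -0.0004] turn [-0.0001  0.0001  0.0029] F [ 0.6  0.2 -0.6] w 0.0384 gf 25.32852351665497 t 15.125 j [-0.58  0.63  1.7  -0.    0.81  0.73]
[[342.2, 183.7], [340.1, 179.2], [351.5, 178.7], [353.9, 183.2]]
[[341.9, 186.7], [339.7, 181.8], [351.7, 181.3], [354.1, 186.1]]
[[332.2, 192.3], [327.1, 178.3], [360.2, 176.8], [368.1, 190.6]]
```

View pics/fin.png

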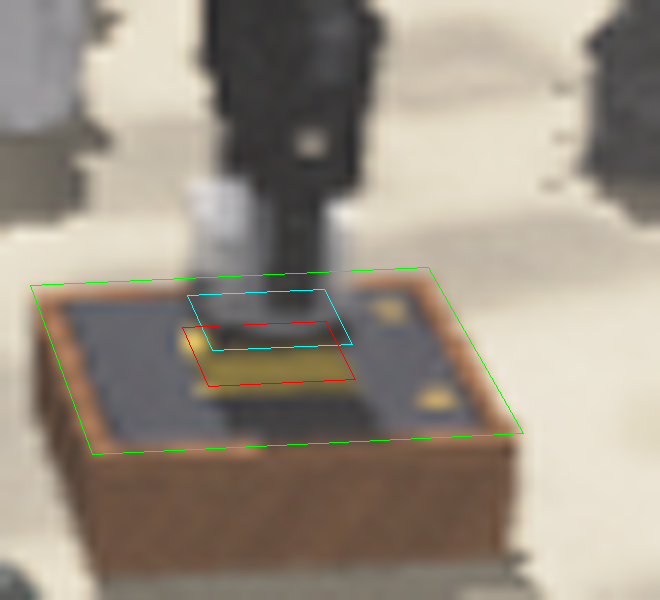

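The image shows the box upright over the pad with a visible gap. The cyan outline (predicted box base) fits the image, but the pad and rim lie about 0.6 px lower than predicted. I'll check this at sub-pixel level.

```bash
python3 - <<'E'
from h import *
L=lambda f:dict(np.load(f))
def cen(c,b):
    i=c['image'].astype(float);y=np.clip(i[...,2]-i[...,0],0,None)[b[1]:b[3],b[0]:b[2]]
    bg=np.median(y);w=np.clip(y-bg-15,0,None);V,U=np.mgrid[b[1]:b[3],b[0]:b[2]]
    return np.array([(U*w).sum(),(V*w).sum()])/w.sum()
for n,f,b in(('top','t1.npz',(383,208,408,232)),('side','s1.npz',(337,178,357,190))):
    c=L(f);m=cen(c,b);print(n,m.round(2),'pred',proj(c,[.493,-.2495,.037]).round(2),'xy',onz(c,m,.037).round(4),onz(c,m+[0,.25],.037).round(4))
s1,s3=L('s1.npz'),L('s3.npz')
print('cols 344-352: rows, gray s3 | R-B s3 | R-B s1')
for v in range(172,195):
    a=s3['image'][v,345:351].astype(float).mean(0);d=s1['image'][v,345:351].astype(float).mean(0)
    print(v,a.mean().round(),(a[2]-a[0]).round(),'|',(d[2]-d[0]).round())
print('row 181,182 gray',s3['image'][181:183,336:360].mean(2).round().astype(int).tolist())
# rim near/far edges in both views from s1: top-view rim centroid
t=L('t1.npz');hsv=cv2.cvtColor(t['image'],cv2.COLOR_BGR2HSV)
m=((hsv[...,0]>5)&(hsv[...,0]<18)&(hsv[...,1]>130)).astype(np.uint8);k=np.zeros_like(m);k[190:250,365:425]=1;m*=k
print('rim top',onz(t,cv2.boxPoints(cv2.minAreaRect(cv2.findNonZero(m))),.036).round(4).mean(0))
E
```

```text
top [394.99 219.58] pred [[394.53 219.62]] xy [[ 0.4931 -0.2508  0.037 ]] [[ 0.4924 -0.2508  0.037 ]]
side [347.05 183.97] pred [[346.86 183.93]] xy [[ 0.4924 -0.2493  0.037 ]] [[ 0.4922 -0.2473  0.037 ]]
cols 344-352: rows, gray s3 | R-B s3 | R-B s1
172 82.0 1.0 | 29.0
173 85.0 -0.0 | 25.0
174 82.0 0.0 | 25.0
175 80.0 0.0 | 30.0
176 81.0 0.0 | 29.0
177 78.0 0.0 | 33.0
178 78.0 0.0 | 59.0
179 76.0 0.0 | 16.0
180 79.0 -1.0 | -4.0
181 96.0 -2.0 | 23.0
182 90.0 -0.0 | 109.0
183 63.0 14.0 | 131.0
184 87.0 47.0 | 130.0
185 106.0 70.0 | 130.0
186 105.0 67.0 | 129.0
187 91.0 44.0 | 78.0
188 66.0 2.0 | -4.0
189 66.0 2.0 | -4.0
190 67.0 1.0 | -3.0
191 81.0 16.0 | 24.0
192 100.0 54.0 | 74.0
193 90.0 46.0 | 47.0
194 86.0 43.0 | 44.0
row 181,182 gray [[104, 104, 104, 101, 98, 80, 87, 104, 106, 106, 105, 96, 90, 88, 89, 101, 97, 90, 103, 103, 113, 129, 120, 95], [103, 105, 103, 103, 131, 121, 78, 65, 61, 75, 88, 97, 98, 96, 89, 76, 64, 62, 87, 105, 106, 102, 103, 103]]
rim top [ 0.49285 -0.24855  0.036  ]
```

The centre of the pad agrees within about 1.5 mm in both views: top (0.493, -0.2508), side (0.492, -0.2493). The box base edges match their predicted position within about 0.2 px, and the gap is about 9.6 mm. Handing in.

```bash
python3 -m inch '[[[0,0,0],[0,0,0],0.03],[[0,0,0],[0,0,0],0.03],[[0,0,0],[0,0,0],0.03]]'; python3 -c "
from station import ctrl
print(ctrl.close_job())"
```

```text
time_s: 15.6
tcp_pos: [0.4931, -0.2496, 0.0683]
tcp_rot: [0.0, 0.991, 0.13, 0.0]
force: [0.4, 0.1, -0.2]
grip_width: 0.0386
gripper_force: 25.3
the job is handed in; nothing more can be done
None
```

The plate is pressed level and flush, and the job is handed in (15.6 s used) with the box held upright and still about 1 cm above the pad, centred to about 1.5 mm and square by my camera measurements; it was carried over the stones with about 11 cm to spare.

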